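# Put petri dishes away in a drawer as one pile

### The arm

A 7-joint arm with a two-finger parallel gripper is mounted at the origin on the work surface. World frame = base frame: x ahead of the robot, y to its left, z up, the work surface at z = 0. Lengths are in m, angles in rad, forces in N, time in s.
With the tool pointing down it reaches from about 0.4 to 0.875 m from the base axis. Payload 6.5 kg.
Tool frame: the origin (TCP) lies midway between the tips of the shut fingers; the grasp point (between the pads) lies 19 mm behind it; z points along the fingers, y is the line along which they close (so a half turn about z gives the same grasp; the last joint's range is limited). The gripper opens to 88 mm and grips with 3 to 60 N. Pads are 18 mm wide; open, the fingers measure 123 mm over their backs; the gripper's body (75 mm by 187 mm) begins 45 mm behind the grasp point.
Start: joints at [1.162, 0.536, -0.004, 1.538, 0.003, 1.067, -0.071], TCP at [0.218, -0.612, 0.239] pointing down, gripper open.
Joint ranges: [-2.7, 2.7], [-0.37, 2.16], [-1.27, 1.26], [0.24, 2.4], [-1.31, 4.45], [0.19, 1.91], [-2.76, 2.76]. Speed limits (rad/s): [2.39, 2.39, 3.14, 3.14, 3.14, 3.14, 3.14].

### API

Orientations are given as a 3x3 rotation matrix whose columns are the frame's x, y, z axes.
In Python, from cell import ctrl gives the robot as it stands.
- The arm moves only by the tool drive_tool, never from a script. Its argument "increments" is text: rows parted by semicolons, each of 4 numbers parted by spaces: the shift along the tool's x, y, z in mm, then the turn about the tool's z in rad. A call has 1 to 12 rows; each row shifts and turns the commanded pose from where the row before left it, along the tool's axes as they then stand; what a row does not reach is not made up. A row lasts 1/8 s, in which the tool goes at most 62.5 mm and 10.7 degrees, less where a joint would pass 70% of its speed; a pose out of reach is approached as far as the arm can. A call is refused whole if a number of a shift passes 62.5 or a number of a turn 0.188, either way. A call with a gripper value outside its range is refused whole. "jaw" is the opening, from 0 (shut) to 1 (fully open), set as the call begins (left out, the last holds). The fingers move at their own pace and stop on an object; the grip force is fixed at half the most. Time passes only in rows, so rows that do not move let the fingers close. It gives the time, the measured TCP pose, the force, the opening and the grip force at its end, in the units of the state.
- ctrl.sense(): the state, without advancing time (a new reading comes with each control period).
- ctrl.camera(name): name is "scene" or "top" or "wrist"; returns the picture (420x560x3 uint8, red, green, blue); there is no depth.
- ctrl.camera_params(name): a dict with "intrinsics" (3x3 intrinsics, pixels), "R" (3x3) and "t" (3): a world point X has camera coordinates R X + t; the wrist camera has in their place "tool_from_camera" (4x4, takes a point from camera to tool coordinates, whose origin is the TCP and whose axes are the flange's). Camera axes: x right, y down, z forward; pixel columns grow to the right and rows downward; lengths in m; the calibration is good to about 2 mm. The wrist camera is an equidistant fisheye: a pixel r from the principal point sees the ray r / f radians off the axis. A picture is of the moment at which its call begins: read the wrist's pose just before it. camera_params takes no time and is no camera call.
- ctrl.finish_job(): hands the job in; it is judged then, once.
The state is a dict: "time": time; "joint_pos": joint angles; "joint_velocities": joint speeds; "tau": joint torques, N m; "tcp_pos": TCP position; "orientation": TCP orientation; "force": force on the tool from outside, world axes, zero at the start; "ft_torque": the same for the moment, N m; "finger_gap": finger opening in m; "grasp_force": force on a finger pad.
Only numpy, scipy, OpenCV 4.12 (cv2) and the standard library are available. Lean on these libraries where they do the work, as an engineer would, in place of code of your own. Each camera call takes 0.05 s, during which the arm holds its last target. There are 200 camera calls.

### The job

Pull the top drawer of the white dish cabinet out all the way to its stop and leave it open. Then stack the two blue-lidded petri dishes from the black mat squarely on the blue-lidded dish that is already in that drawer, one straight upright pile of three, setting each down gently and not dropping it. Leave the amber-lidded dish, the lower drawer and everything else where they are.

Things in the scene. Friction and masses are not known exactly. Their poses are not given: they have to be found in the camera images.
- cabinet: white bench-top cabinet, fixed, 240 deep (x) x 220 wide (y) x 144 mm high, two grey-fronted drawers one above the other; a grey pipette-tip box 46 mm high is fixed on the rear half of its top; origin on the bench below the middle of the carcass front; the drawers face its own -x, the carcass reaches from x = 0 to 240 mm. Its top is 12 mm thick
- top_drawer (a joint): how far the top drawer is out, m: 0 shut, 0.15 at its stop; it slides along the cabinet's -x and may start ajar. The drawer box is 190 long x 182 wide inside, with 5 mm walls that rise 41 mm over its floor; at the stop about 145 mm of it stands clear of the cabinet; the front panel is 15 mm thick and 56 mm high, its top 14 mm below the cabinet's top
- top_handle (a point): middle of the top drawer's steel bar handle: a level bar 10 mm thick and 110 mm long along the cabinet's y, its axis 40 mm in front of the drawer front, 36 mm below the cabinet's top; two stems 100 mm apart join it to the front. Axes as the cabinet's; moves with the drawer
- top_floor (a point): point on the top drawer's inner floor, midway between its sides and 50 mm behind the inside of its front (floor 79 mm above the bench, reaching 140 mm farther back); moves with the drawer, axes as the cabinet's
- lower_drawer (a joint): how far the lower drawer is out, m: 0 shut; same drawer and handle as the top one, 60 mm lower; stays shut
- drawer_dish: closed round petri dish, 60 mm across, 15 mm high (the lid covers the upper 11 mm; the clear foot below is 55 mm across), about 30 g, blue lid; stands on the floor of the top drawer, in its middle part, and comes well clear of the cabinet only when the drawer is at its stop. Origin: centre of its underside, z up.
- blue_dish_a: closed round petri dish, 60 mm across, 15 mm high (the lid covers the upper 11 mm; the clear foot below is 55 mm across), about 30 g, blue lid; stands on the mat. Origin: centre of its underside, z up.
- blue_dish_b: closed round petri dish, 60 mm across, 15 mm high (the lid covers the upper 11 mm; the clear foot below is 55 mm across), about 30 g, blue lid; stands on the mat. Origin: centre of its underside, z up.
- amber_dish: closed round petri dish, 60 mm across, 15 mm high (the lid covers the upper 11 mm; the clear foot below is 55 mm across), about 30 g, amber (orange-yellow) lid; stands on the mat beside the blue ones, at least 95 mm from them between centres; not to be moved. Origin: centre of its underside, z up.
- mat: black rubber mat, fixed, 200 x 220 x 2 mm thick, holds the three loose dishes; origin at the centre of its underside
- jar: small white jar with blue cap, 48 mm across, 75 mm high, on the bench; origin at the centre of its underside
- tweezers: steel tweezers, 140 mm long, 6 mm high, lying on the bench; origin at their middle on the bench
- scissors: steel scissors, 160 mm long, 7 mm high, lying on the bench; origin near their middle on the bench
Mind the look-alikes: they are no part of the job. Leave any green look-alike of the blue_dish_b alone.

How it is judged:
By the outcome, as a careful person would: the job done as asked, in the order asked, and still so for the second after the job is handed in, with the robot touching nothing.
It also fails if it takes over 72 s, if anything falls off the work surface, if the arm or the gripper's body presses on something with over 40 N, if the wrist force passes 120 N, or if a joint passes its speed limit or range.

## Working session

There is one attempt and no reset: what is moved stays moved. The work goes in short steps, Python scripts to look and compute and a tool call to move; the robot and the scene stay as the last step left them, time stands still between calls to the robot, and variables do not carry over. Pictures are saved under pics/ and viewed, at most 10 in all, crops included, and the job is handed in when it is done.

Besides the shell and the picture viewer there is one more tool, called in YAML: its name, and indented under it one key for each argument. drive_tool: Moves the arm, as the interface text tells. Its arguments: {"type":"object","properties":{"increments":{"type":"string"},"jaw":{"type":"number"}},"required":["increments"]}

```bash
mkdir -p pics; ls
python3 - <<'E'
from cell import ctrl
import cv2,numpy as np
s=ctrl.sense();print(s['time'],s['tcp_pos'],np.round(s['orientation'],3).tolist(),s['finger_gap'])
for n in ('scene','top'):
    cv2.imwrite(f'pics/{n}0.png',ctrl.camera(n)[:,:,::-1]);p=ctrl.camera_params(n);print(n,{k:np.round(v,4).tolist() if not isinstance(v,str) else v for k,v in p.items()})
print(ctrl.camera_params('wrist'))
E
```

```text
pics
0.0 [ 0.21825482 -0.61159591  0.23783422] [[0.942, 0.336, -0.001], [0.336, -0.942, 0.002], [-0.0, -0.002, -1.0]] 0.08823842958115485
scene {'intrinsics': [[417.3419, 0.0, 279.656], [0.0, 417.3419, 209.5927], [0.0, 0.0, 1.0]], 'R': [[0.0484, 0.9988, 0.0115], [0.7033, -0.0259, -0.7105], [-0.7093, 0.0425, -0.7037]], 't': [0.017, -0.3162, 1.5707]}
top {'intrinsics': [[508.4924, 0.0, 278.749], [0.0, 508.4924, 213.7349], [0.0, 0.0, 1.0]], 'R': [[-0.0096, -0.9999, -0.0064], [-0.9994, 0.0098, -0.0334], [0.0335, 0.0061, -0.9994]], 't': [-0.0563, 0.5209, 1.5585]}
{'intrinsics': array([[325.1922621 ,   0.        , 274.80375707],
       [  0.        , 325.1922621 , 206.20052007],
       [  0.        ,   0.        ,   1.        ]]), 'tool_from_camera': array([[ 2.21277959e-03, -9.52627537e-01, -3.04131353e-01,
         8.01245514e-02],
       [ 9.99997459e-01,  1.97672267e-03,  1.08404979e-03,
        -8.01280189e-04],
       [-4.31512339e-04, -3.04132979e-01,  9.52629490e-01,
        -1.46460497e-01],
       [ 0.00000000e+00,  0.00000000e+00,  0.00000000e+00,
         1.00000000e+00]])}
```

View pics/top0.png

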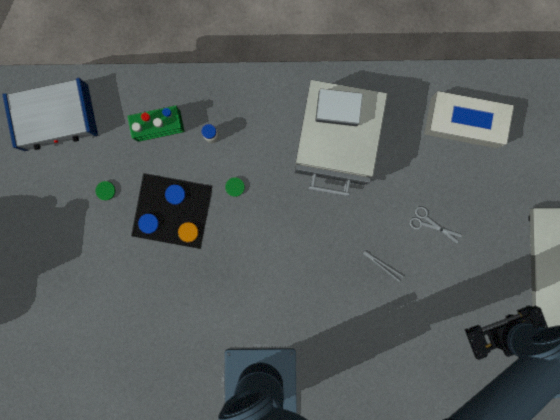

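View pics/scene0.png

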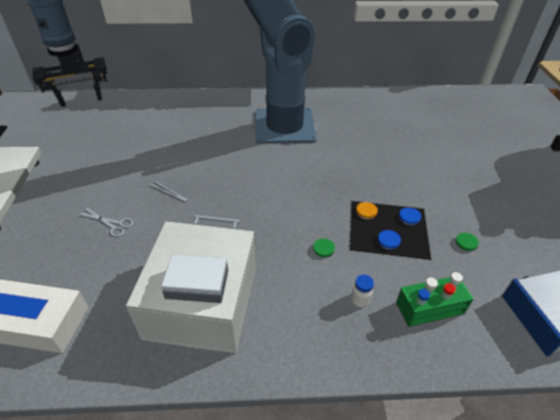

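Top view: the cabinet's top spans about (310,82)–(371,178), with the handle near (330,190). The blue dishes are at (148,223) and (175,194) and the amber one at (188,232). The green ones are decoys.

```bash
cat > h.py <<'E'
from cell import ctrl
import cv2,numpy as np
def ray(n,u,v):
    p=ctrl.camera_params(n);K,R,t=[np.array(p[k]) for k in('intrinsics','R','t')]
    return -R.T@t, R.T@np.linalg.solve(K,[u,v,1.])
def cast(n,u,v,z):
    c,d=ray(n,u,v);return c+d*(z-c[2])/d[2]
def wcast(uv,z,s):
    p=ctrl.camera_params('wrist');K=p['intrinsics'];T=p['tool_from_camera']
    x,y=(uv[0]-K[0,2])/K[0,0],(uv[1]-K[1,2])/K[1,1];r=np.hypot(x,y)
    d=np.array([np.sin(r)*x/r,np.sin(r)*y/r,np.cos(r)])
    O=np.array(s['orientation']);c=np.array(s['tcp_pos'])+O@T[:3,3];d=O@T[:3,:3]@d
    return c+d*(z-c[2])/d[2]
def blobs(im,lo,hi,amin=80):
    hsv=cv2.cvtColor(im,cv2.COLOR_RGB2HSV);m=cv2.inRange(hsv,lo,hi)
    cs,_=cv2.findContours(m,cv2.RETR_EXTERNAL,cv2.CHAIN_APPROX_NONE);out=[]
    for c in cs:
        if cv2.contourArea(c)>amin:
            out.append((cv2.contourArea(c),cv2.minEnclosingCircle(c),cv2.fitEllipse(c)))
    return out
BLUE=((105,150,60),(125,255,255));AMB=((10,150,100),(28,255,255))
E
python3 - <<'E'
from h import *
for n in('top','scene'):
    im=cv2.imread(f'pics/{n}0.png')[:,:,::-1].copy()
    for nm,c in(('blue',BLUE),('amb',AMB)):
        for a,_,e in blobs(im,*c): print(n,nm,a,np.round(e[0],1),np.round(e[1],1),np.round(cast(n,*e[0],0.0165),4))
im=cv2.imread('pics/top0.png')
a=cv2.resize(im[70:205,285:400],None,fx=5,fy=5,interpolation=cv2.INTER_CUBIC)[:,:]
s=cv2.resize(cv2.imread('pics/scene0.png')[200:350,125:265],None,fx=4,fy=4,interpolation=cv2.INTER_CUBIC)
cv2.imwrite('pics/c1.png',cv2.resize(im[155:200,285:395],None,fx=7,fy=7,interpolation=cv2.INTER_CUBIC))
E
```

```text
top blue 302.5 [147.7 223.2] [19.6 19.7] [0.4951 0.3412 0.0165]
top blue 303.0 [174.3 194.1] [19.5 19.9] [0.5837 0.2589 0.0165]
top blue 133.0 [208.5 130.9] [12.8 13.4] [0.7781 0.1528 0.0165]
top blue 547.5 [471.9 117.3] [16.1 49.2] [ 0.8114 -0.6587  0.0165]
top blue 104.0 [  8.9 119.1] [ 2.7 62. ] [0.8214 0.7711 0.0165]
top blue 97.5 [ 82.8 103.9] [ 2.6 63.5] [0.8662 0.542  0.0165]
top amb 282.0 [187.5 231.8] [18.7 19.3] [0.4674 0.2189 0.0165]
scene blue 747.0 [ 20.6 305.5] [20.6 53.3] [ 0.7647 -0.6685  0.0165]
scene blue 217.0 [540.9 313.9] [  3.5 112. ] [0.8382 0.5617 0.0165]
scene blue 211.5 [364.2 282.8] [16.  16.9] [0.733  0.1593 0.0165]
scene blue 332.5 [389.  238.6] [18.3 23.3] [0.5895 0.2564 0.0165]
scene blue 279.0 [409.9 215.2] [15.5 23.2] [0.5019 0.3388 0.0165]
scene amb 247.5 [366.7 209.6] [14.9 21.4] [0.4743 0.2169 0.0165]
```

View pics/c1.png

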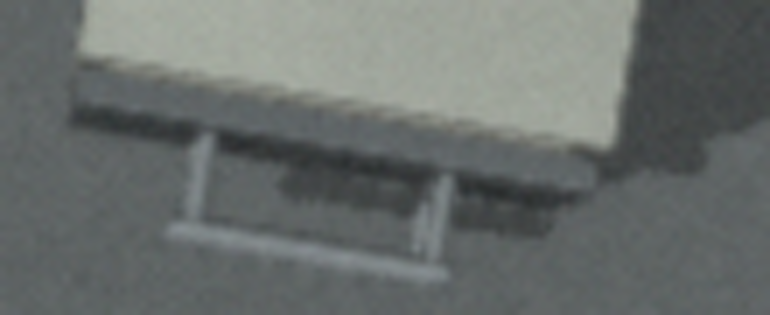

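Run:
```python
from h import *
def P(x,y,z): return cast('top',(x+.5)/7-.5+285,(y+.5)/7-.5+155,z)
a,b=P(168,230,.110),P(447,273,.110); print('handle',a,b,(a+b)/2,np.linalg.norm(a-b),np.degrees(np.arctan2((a-b)[0],(a-b)[1])))
c,d=P(80,60,.144),P(612,148,.144); print('topfront',c,d,(c+d)/2,np.linalg.norm(c-d),np.degrees(np.arctan2((c-d)[0],(c-d)[1])))
e,f=P(72,102,.130),P(592,188,.130); print('panel',e,f,(e+f)/2,np.linalg.norm(e-f),np.degrees(np.arctan2((e-f)[0],(e-f)[1])))
th=np.arctan2((c-d)[0],(c-d)[1]); 
yaw=-th; X=np.array([np.cos(yaw),np.sin(yaw)])
print('yaw',np.degrees(yaw),'handle ahead',((c+d)/2-(a+b)/2)[:2]@X,'panel',((c+d)/2-(e+f)/2)[:2]@X)
```

```text
handle [ 0.59208392 -0.14877158  0.11      ] [ 0.57316624 -0.26343945  0.11      ] [ 0.58262508 -0.20610552  0.11      ] 0.11621789391211804 9.368162236062021
topfront [ 0.65829488 -0.11227233  0.144     ] [ 0.62048131 -0.32606783  0.144     ] [ 0.6393881  -0.21917008  0.144     ] 0.21711375661946317 10.030058271947674
panel [ 0.64302353 -0.10923638  0.13      ] [ 0.60574986 -0.32018875  0.13      ] [ 0.6243867  -0.21471257  0.13      ] 0.21422004795807675 10.020300293435033
yaw -10.030058271947674 handle ahead 0.05817086546186938 panel 0.015548468130433452
```

Handle middle is about (0.583, -0.206, 0.108) and cabinet yaw about -10°. I'll turn the tool to close along the cabinet's x, with the jaw at about 26 mm.

drive_tool:
  increments: "0 0 0 -0.175;0 0 0 -0.175;0 0 0 -0.175;0 0 0 -0.175;0 0 0 -0.175;0 0 0 -0.178;0 0 0 0"
  jaw: 0.3

```text
time: 0.98
tcp_pos: [0.2182, -0.6119, 0.2382]
orientation: [[0.176, 0.984, -0.0], [0.984, -0.176, 0.001], [0.001, -0.0, -1.0]]
force: [0.1, 0.2, -0.0]
finger_gap: 0.0264
grasp_force: 0.0
```

```bash
cat >> h.py <<'E'
def go(tgt,yaw_x=None):
    s=ctrl.sense();O=np.array(s['orientation']);d=O.T@(np.array(tgt)-s['tcp_pos'])*1000
    a=np.arctan2(O[1,0],O[0,0]);print('t',s['time'],'tcp',np.round(s['tcp_pos'],4),'xang',round(np.degrees(a),2),'shift',np.round(d,1),'gap',s['finger_gap'],'F',np.round(s['force'],1),'q',np.round(s['joint_pos'],2))
    if yaw_x is not None:
        w=(np.radians(yaw_x)-a+np.pi)%(2*np.pi)-np.pi; print('turn',-w)
E
python3 -c "
from h import *
go([.5826,-.2061,.238],80)"
```

```text
t 0.975 tcp [ 0.2182 -0.6119  0.2382] xang 79.87 shift [463.6 287.4   0.6] gap 0.02638771247577746 F [ 0.1  0.2 -0. ] q [ 1.32  0.55 -0.24  1.53  0.14  1.08  0.87]
turn -0.0022117636254073147
```

drive_tool:
  increments: "25 15 0 0;42 26 0 0;42 26 0 0;42 26 0 0;42 26 0 0;42 26 0 0;42 26 0 0;42 26 0 0;42 26 0 0;42 26 0 0;42 26 0 0;18.6 12.4 0 0"

```text
time: 2.48
tcp_pos: [0.5837, -0.2025, 0.2386]
orientation: [[0.174, 0.985, 0.0], [0.985, -0.174, 0.001], [0.001, 0.0, -1.0]]
force: [0.7, 0.1, 0.5]
finger_gap: 0.0263
grasp_force: 0.0
```

drive_tool:
  increments: "0 0 20 0;0 0 0 0;0 0 0 0"

```text
time: 2.85
tcp_pos: [0.5818, -0.2069, 0.2191]
orientation: [[0.177, 0.984, -0.0], [0.984, -0.177, -0.001], [-0.001, 0.0, -1.0]]
force: [0.6, 0.2, 0.5]
finger_gap: 0.0265
grasp_force: 0.0
```

Run:
```python
from h import *
go([.5826,-.2061,.094],80)
im=ctrl.camera('wrist');cv2.imwrite('pics/w1.png',im[:,:,::-1])
```

```text
t 2.85 tcp [ 0.5818 -0.2069  0.2191] xang 79.82 shift [  1.    0.6 125.1] gap 0.026496561083104837 F [0.6 0.2 0.5] q [ 0.53  0.53 -0.37  1.63  0.22  1.02 -0.08]
turn -0.0030665284416704353
```

View pics/w1.png

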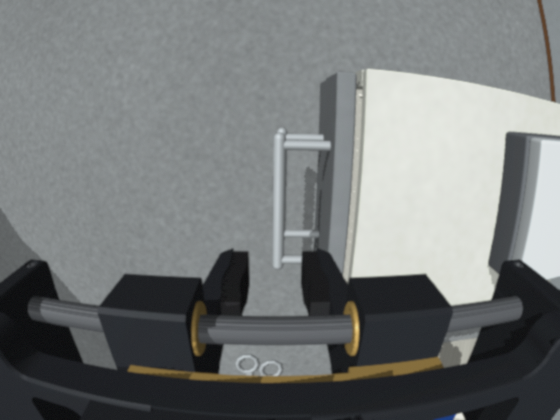

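The wrist view shows the bar from (281,130) to (277,267), lying between the fingers (about x 247–303). I'll cast these points to check.

Run:
```python
from h import *
s=ctrl.sense()
a,b=wcast((281,130),.111,s),wcast((277,267),.111,s);print(a,b,(a+b)/2,np.linalg.norm(a-b),np.degrees(np.arctan2(*(a-b)[:2])))
for p in((366,70),(346,278)):print(wcast(p,.144,s))
```

```text
[ 0.5983875  -0.14769293  0.111     ] [ 0.57485682 -0.26425516  0.111     ] [ 0.58662216 -0.20597405  0.111     ] 0.11891360833645453 11.413042000149312
[ 0.66300506 -0.11239967  0.144     ]
[ 0.63011412 -0.26700566  0.144     ]
```

drive_tool:
  increments: "1 2 15 -0.003;0 0 25 0;0 0 25 0;0 0 20 0;0 0 15 0;0 0 10 0;0 0 8 0;0 0 7 0;0 0 0 0;0 0 0 0"

```text
time: 4.15
tcp_pos: [0.5846, -0.2051, 0.0941]
orientation: [[0.171, 0.985, 0.001], [0.985, -0.171, -0.0], [-0.0, 0.001, -1.0]]
force: [0.2, 0.2, 0.0]
finger_gap: 0.0262
grasp_force: 0.0
```

drive_tool:
  increments: "0 0 0 0;0 0 0 0;0 0 0 0;0 0 0 0;0 0 0 0;0 0 0 0"
  jaw: 0

```text
time: 4.9
tcp_pos: [0.5847, -0.2051, 0.094]
orientation: [[0.171, 0.985, 0.001], [0.985, -0.171, -0.0], [-0.0, 0.001, -1.0]]
force: [0.6, 0.7, 2.8]
finger_gap: 0.0091
grasp_force: 30.0
```

drive_tool:
  increments: "0 -5 0 0;0 -12 0 0;0 -15 0 0;0 -15 0 0;0 -15 0 0;0 -15 0 0;0 -15 0 0;0 -15 0 0;0 -12 0 0;0 -10 0 0;0 -5 0 0;0 0 0 0"

```text
time: 6.4
tcp_pos: [0.4512, -0.1799, 0.0939]
orientation: [[0.17, 0.986, -0.001], [0.986, -0.17, 0.002], [0.002, -0.001, -1.0]]
force: [0.3, 7.1, 8.8]
finger_gap: 0.0089
grasp_force: 30.0
```

drive_tool:
  increments: "0 -4 0 0;0 -4 0 0;0 -3 0 0;0 -2 0 0;0 0 0 0"

```text
time: 7.02
tcp_pos: [0.441, -0.1779, 0.094]
orientation: [[0.169, 0.986, 0.004], [0.986, -0.169, 0.002], [0.002, 0.004, -1.0]]
force: [7.0, 5.7, -0.5]
finger_gap: 0.009
grasp_force: 30.0
```

drive_tool:
  increments: "0 -2 0 0;0 -2 0 0;0 0 0 0"

```text
time: 7.4
tcp_pos: [0.441, -0.1779, 0.0941]
orientation: [[0.169, 0.986, 0.012], [0.986, -0.169, 0.001], [0.003, 0.012, -1.0]]
force: [18.8, 3.4, -17.1]
finger_gap: 0.0088
grasp_force: 30.0
```

drive_tool:
  increments: "0 3 0 0;0 0 0 0;0 0 0 0"

```text
time: 7.78
tcp_pos: [0.441, -0.1779, 0.094]
orientation: [[0.169, 0.986, 0.006], [0.986, -0.169, 0.002], [0.003, 0.005, -1.0]]
force: [8.5, 5.0, -4.6]
finger_gap: 0.0088
grasp_force: 30.0
```

drive_tool:
  increments: "0 0 0 0;0 0 0 0;0 0 0 0;0 0 0 0"
  jaw: 0.3

```text
time: 8.28
tcp_pos: [0.4379, -0.1799, 0.0936]
orientation: [[0.171, 0.985, -0.001], [0.985, -0.171, -0.0], [-0.0, -0.001, -1.0]]
force: [-1.2, 0.5, -0.6]
finger_gap: 0.0264
grasp_force: 0.0
```

drive_tool:
  increments: "0 0 -8 0;0 0 -20 0;0 0 -35 0;0 0 -45 0;0 0 -45 0;0 0 -20 0;0 0 0 0;0 0 0 0"

```text
time: 9.28
tcp_pos: [0.4379, -0.1796, 0.2659]
orientation: [[0.171, 0.985, -0.001], [0.985, -0.171, 0.0], [0.0, -0.001, -1.0]]
force: [-0.5, 0.6, -0.4]
finger_gap: 0.0268
grasp_force: 0.0
```

Run:
```python
from h import *
go([.498,.340,.2],124)
im=ctrl.camera('wrist');cv2.imwrite('pics/w2.png',im[:,:,::-1]);s=ctrl.sense()
for a,c,e in blobs(im,*BLUE): print('wrist',a,np.round(e[0],1),np.round(e[1],1),np.round(wcast(e[0],.0935,s),4))
```

```text
t 9.275 tcp [ 0.4379 -0.1796  0.2659] xang 80.14 shift [522.2 -29.6  66. ] gap 0.02681310597669255 F [-0.5  0.6 -0.4] q [ 0.68  0.23 -0.44  1.94  0.12  1.    0.01]
turn -0.7654248259763898
wrist 2016.0 [401.6 179.7] [49.1 52.3] [ 0.5716 -0.1944  0.0935]
```

View pics/w2.png

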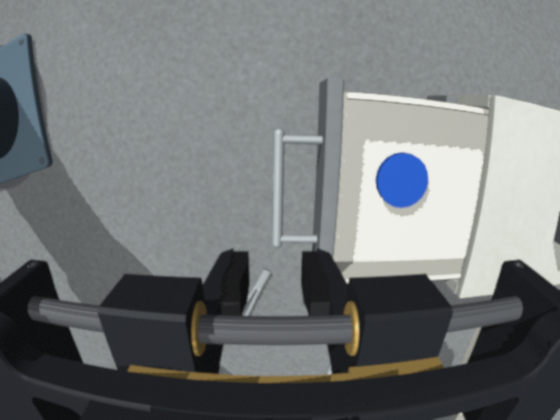

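The drawer is open to its stop. The blue drawer dish is at pixel (402,180), which casts to (0.572,-0.194). I'll now turn so the fingers close along the cabinet's y, then go to dish a.

drive_tool:
  increments: "0 0 0 -0.174;0 0 0 -0.174;0 0 0 -0.174;0 0 0 -0.174;0 0 0 -0.174;0 0 0 -0.174;0 0 0 -0.174;0 0 0 -0.174;0 0 0 -0.174;0 0 0 0;0 0 0 0"
  jaw: 1

```text
time: 10.7
tcp_pos: [0.4382, -0.1796, 0.2661]
orientation: [[-0.984, 0.179, -0.001], [0.179, 0.984, 0.001], [0.001, 0.001, -1.0]]
force: [-0.7, 0.1, 0.7]
finger_gap: 0.0883
grasp_force: 0.0
```

```bash
python3 -c "
from h import *
go([.56,.34,.2],170)"
```

```text
t 10.7 tcp [ 0.4382 -0.1796  0.2661] xang 169.68 shift [-26.8 533.   66.4] gap 0.08827948056539674 F [-0.7  0.1  0.7] q [ 0.88  0.27 -0.68  1.93  0.2   1.01  1.5 ]
turn -0.005594904387233868
```

drive_tool:
  increments: "-2 20 0 0;-2 45 0 0;-2 50 0 0;-2 50 0 0;-3 50 5 0;-3 50 5 0;-3 50 5 0;-3 50 5 0;-3 50 5 0;-2 50 5 0;-2 45 0 0;0 23 0 0"

```text
time: 12.2
tcp_pos: [0.5581, 0.3432, 0.236]
orientation: [[-0.984, 0.176, -0.001], [0.176, 0.984, 0.001], [0.001, 0.001, -1.0]]
force: [0.0, 0.2, 0.5]
finger_gap: 0.0885
grasp_force: 0.0
```

drive_tool:
  increments: "0 0 0 0;0 0 0 0;0 0 0 0"

```text
time: 12.58
tcp_pos: [0.5593, 0.3385, 0.2366]
orientation: [[-0.984, 0.178, 0.0], [0.178, 0.984, -0.001], [-0.0, -0.001, -1.0]]
force: [0.2, -1.1, 0.8]
finger_gap: 0.0879
grasp_force: 0.0
```

Run:
```python
from h import *
s=ctrl.sense();im=ctrl.camera('wrist');cv2.imwrite('pics/w3.png',im[:,:,::-1])
for nm,C in(('blue',BLUE),('amb',AMB)):
  for a,c,e in blobs(im,*C): print(nm,a,np.round(e[0],1),np.round(e[1],1),np.round(wcast(e[0],.0165,s),4))
for n in('top','scene'):
  im=ctrl.camera(n);cv2.imwrite(f'pics/{n}1.png',im[:,:,::-1])
  for a,c,e in blobs(im,*BLUE,150):
    print(n,a,np.round(e[0],1),np.round(e[1],1),np.round(cast(n,*e[0],.0165),4),np.round(cast(n,*e[0],.0935),4))
go([.498,.340,.2],170)
```

```text
blue 558.0 [163.3 356.9] [24.1 29.7] [0.8161 0.1121 0.0165]
blue 101.0 [559.3 254.9] [19.7 27.7] [0.7732 0.8073 0.0165]
blue 1930.5 [213.3 206.5] [49.2 50. ] [0.5852 0.2601 0.0165]
blue 2264.0 [266.6 120.7] [53.4 54. ] [0.4975 0.3414 0.0165]
amb 1990.0 [160.3 119.4] [49.  51.8] [0.4701 0.2205 0.0165]
top 262.0 [324.8 194.7] [18.2 18.4] [ 0.5771 -0.2032  0.0165] [ 0.5717 -0.1966  0.0935]
top 304.5 [174.4 194.1] [19.5 20. ] [0.5838 0.2589 0.0165] [0.578  0.2426 0.0935]
top 546.5 [471.8 117.2] [16.2 49.2] [ 0.8114 -0.6586  0.0165] [ 0.7944 -0.6296  0.0935]
scene 747.0 [ 20.6 305.5] [20.6 53.3] [ 0.7647 -0.6686  0.0165] [ 0.8156 -0.6172  0.0935]
scene 228.0 [540.9 314.1] [  3.6 108. ] [0.8387 0.5615 0.0165] [0.883  0.5032 0.0935]
scene 210.5 [364.2 282.8] [15.9 17. ] [0.7331 0.1593 0.0165] [0.7868 0.1369 0.0935]
scene 333.5 [389.1 238.6] [18.3 23.3] [0.5896 0.2566 0.0165] [0.6561 0.2255 0.0935]
scene 222.0 [222.  219.7] [13.7 21.3] [ 0.5    -0.2068  0.0165] [ 0.5745 -0.1966  0.0935]
scene 279.0 [409.9 215.2] [15.5 23.2] [0.502  0.3389 0.0165] [0.5763 0.3005 0.0935]
t 12.725 tcp [0.5591 0.3392 0.2368] xang 169.79 shift [ 60.3 -10.1  36.8] gap 0.08850363816428983 F [-0.5 -0.7  0.9] q [-0.15  0.65 -0.72  1.5   0.45  1.17  0.44]
turn -0.0036699971009315213
```

View pics/w3.png

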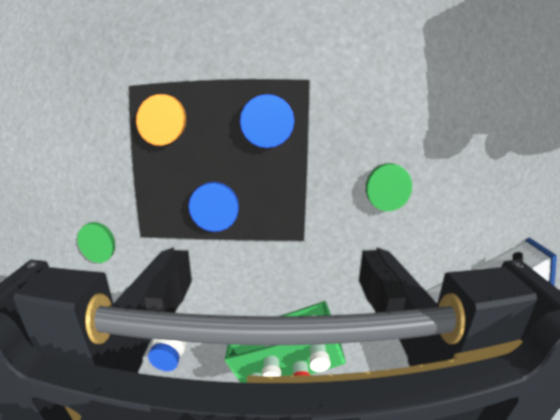

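Blue a is at (267,121), blue b at (213,207) and amber at (160,119). All three cameras agree within a few mm. I'm going down onto a.

drive_tool:
  increments: "20 -3 10 0;25 -4 30 0;16 -2 40 0;0 0 40 0;0 0 35 0;0 0 25 0;0 0 15 0;0 0 0 0;0 0 0 0"

```text
time: 13.85
tcp_pos: [0.4978, 0.3426, 0.0428]
orientation: [[-0.984, 0.176, 0.001], [0.176, 0.984, 0.001], [-0.001, 0.001, -1.0]]
force: [0.5, 0.6, 0.4]
finger_gap: 0.0883
grasp_force: 0.0
```

Run:
```python
from h import *
go([.4975,.341,.005],170)
s=ctrl.sense();im=ctrl.camera('wrist')
for a,c,e in blobs(im,*BLUE): print(a,np.round(e[0],1),np.round(e[1],1),np.round(wcast(e[0],.0165,s),4))
```

```text
t 13.85 tcp [0.4978 0.3426 0.0428] xang 169.86 shift [ 0.  -1.7 37.8] gap 0.08832698471603237 F [0.5 0.6 0.4] q [-0.25  0.81 -0.61  1.75  0.63  0.78  0.23]
turn -0.002402421312252212
2596.5 [186.  360.2] [39.7 87.2] [0.5826 0.2618 0.0165]
7805.5 [270.6 239.3] [ 97.3 102.2] [0.4947 0.3422 0.0165]
```

drive_tool:
  increments: "0 -1.5 12 0;0 0 12 0;0 0 8 0;0 0 5 0;0 0 0 0;0 0 0 0"

```text
time: 14.65
tcp_pos: [0.4971, 0.3408, 0.0049]
orientation: [[-0.984, 0.176, 0.0], [0.176, 0.984, 0.0], [-0.0, 0.0, -1.0]]
force: [0.1, -0.3, -0.0]
finger_gap: 0.0881
grasp_force: 0.0
```

drive_tool:
  increments: "0 0 0 0;0 0 0 0;0 0 0 0;0 0 0 0;0 0 0 0;0 0 0 0"
  jaw: 0.5

```text
time: 15.4
tcp_pos: [0.497, 0.3407, 0.0048]
orientation: [[-0.984, 0.176, 0.0], [0.176, 0.984, 0.0], [-0.0, 0.0, -1.0]]
force: [-0.6, 0.1, 2.3]
finger_gap: 0.0596
grasp_force: 30.0
```

drive_tool:
  increments: "0 0 -5 0;0 0 -15 0;0 0 -35 0;-10 -20 -45 0;-20 -40 -50 0;-25 -50 -50 0;-25 -50 -40 0;-25 -50 -25 0;-25 -50 -10 0;-25 -50 0 0;-25 -50 0 0;-25 -50 0 0"

```text
time: 16.9
tcp_pos: [0.6219, -0.0839, 0.2656]
orientation: [[-0.984, 0.175, 0.001], [0.175, 0.984, -0.0], [-0.001, 0.0, -1.0]]
force: [-0.0, 1.7, -0.3]
finger_gap: 0.0596
grasp_force: 30.0
```

drive_tool:
  increments: "-25 -45 0 0;-20 -35 0 0;-8 -28 0 0;0 0 0 0;0 0 0 0;0 0 0 0"

```text
time: 17.65
tcp_pos: [0.6549, -0.1959, 0.2649]
orientation: [[-0.985, 0.173, 0.0], [0.173, 0.985, 0.001], [-0.0, 0.001, -1.0]]
force: [0.2, 0.4, -0.7]
finger_gap: 0.0593
grasp_force: 30.0
```

```bash
cat > d.py <<'E'
from h import *
import sys
s=ctrl.sense();im=ctrl.camera('wrist');cv2.imwrite(sys.argv[1],im[:,:,::-1])
c=np.array(s['tcp_pos'])+np.array(s['orientation'])@ctrl.camera_params('wrist')['tool_from_camera'][:3,3]
print('cam',c); h=float(sys.argv[2])
for a,_,e in blobs(im,*BLUE,300):
    p=wcast(e[0],h,s);print(a,np.round(e[0],1),np.round(e[1],1),np.round(p,4),'unbiased',np.round(p+(p-c)*.0055/(c[2]-h),4))
go([.572,-.196,.13],170)
E
python3 d.py pics/w4.png .094
```

```text
cam [ 0.57804139 -0.18116653  0.41131403]
10129.5 [274.8 267.6] [104.1 124.9] [ 0.748  -0.2106  0.094 ] unbiased [ 0.751  -0.2111  0.0885]
541.5 [525.1 220.8] [24.  28.9] [0.7542 0.1224 0.094 ] unbiased [0.7572 0.1276 0.0885]
2602.5 [258.5 104.3] [57.1 58.1] [ 0.574  -0.1963  0.094 ] unbiased [ 0.5739 -0.1965  0.0885]
687.0 [549.1  87.7] [22.3 40.1] [0.5833 0.1668 0.094 ] unbiased [0.5834 0.1728 0.0885]
t 17.7 tcp [ 0.6549 -0.1962  0.2648] xang 170.0 shift [ 81.7 -14.2 134.7] gap 0.05898323769249443 F [ 1.   0.9 -0.1] q [ 0.64  0.67 -0.68  1.38  0.42  1.24  1.33]
turn 3.76302105840054e-05
```

View pics/w4.png

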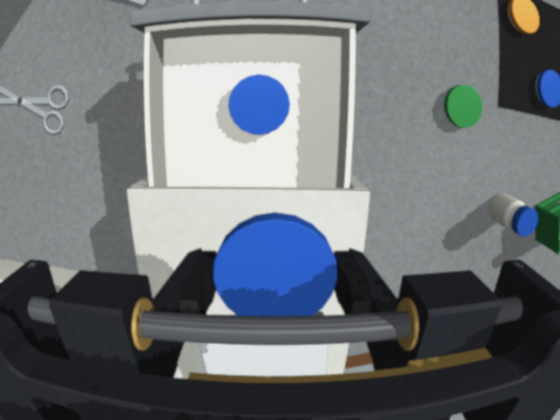

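Drawer dish is at (258,104), casting to (0.574,-0.1965). The held dish is centred between the fingers at (275,268). I'll check its offset along tool x.

Run:
```python
from h import *
im=cv2.imread('pics/w4.png');m=cv2.inRange(cv2.cvtColor(im,cv2.COLOR_BGR2HSV),*BLUE)
s=ctrl.sense();O=np.array(s['orientation'])
cs,_=cv2.findContours(m,cv2.RETR_EXTERNAL,cv2.CHAIN_APPROX_NONE);c=max(cs,key=cv2.contourArea)[:,0,:]
for z in(.001,.012):
    P=np.array([O.T@(wcast((u,v),s['tcp_pos'][2]+z,s)-s['tcp_pos'])*1000 for u,v in c[(c[:,1]<250)]])
    A=np.c_[2*P[:,:2],np.ones(len(P))];x=np.linalg.lstsq(A,(P[:,:2]**2).sum(1),rcond=None)[0]
    print(z,'front edge',P[:,0].max(),'circle',x[:2],np.sqrt(x[2]+x[0]**2+x[1]**2))
```

```text
0.001 front edge 27.948325347494457 circle [-1.22507958  1.41331085] 29.028555202284494
0.012 front edge 31.75309107753762 circle [4.78604847 1.40432938] 26.833147758061592
```

drive_tool:
  increments: "20 -4 5 0;30 -6 15 0;25 -4 25 0;6 -1.5 30 0;0 0 30 0;0 0 20 0;0 0 10 0;0 0 0 0;0 0 0 0;0 0 0 0"

```text
time: 18.95
tcp_pos: [0.573, -0.1991, 0.1302]
orientation: [[-0.984, 0.176, 0.001], [0.176, 0.984, -0.0], [-0.001, -0.0, -1.0]]
force: [0.3, -0.3, -0.2]
finger_gap: 0.059
grasp_force: 30.0
```

```bash
python3 -c "
from h import *
go([.5726,-.1974,.0968],170)"
```

```text
t 18.95 tcp [ 0.573  -0.1991  0.1302] xang 169.87 shift [ 0.7  1.6 33.4] gap 0.05899495071304238 F [ 0.3 -0.3 -0.2] q [ 0.71  0.69 -0.64  1.71  0.5   0.91  1.26]
turn -0.002300378316684615
```

drive_tool:
  increments: "0.7 1.6 8 -0.002;0 0 10 0;0 0 7 0;0 0 3 0;0 0 2 0;0 0 1 0;0 0 0 0;0 0 0 0"

```text
time: 19.95
tcp_pos: [0.5721, -0.1973, 0.0985]
orientation: [[-0.985, 0.174, 0.0], [0.174, 0.985, -0.0], [-0.0, -0.0, -1.0]]
force: [-0.4, 0.0, 0.7]
finger_gap: 0.0591
grasp_force: 30.0
```

drive_tool:
  increments: "0 0 1 0;0 0 0.7 0;0 0 0 0"

```text
time: 20.32
tcp_pos: [0.5721, -0.1973, 0.0968]
orientation: [[-0.985, 0.174, 0.0], [0.174, 0.985, -0.0], [-0.0, -0.0, -1.0]]
force: [-0.4, 0.1, 2.9]
finger_gap: 0.0592
grasp_force: 30.0
```

Contact felt at about 2–3 N. Releasing and backing up to check.

drive_tool:
  increments: "0 0 0.3 0;0 0 0 0"

```text
time: 20.58
tcp_pos: [0.5722, -0.1973, 0.0968]
orientation: [[-0.985, 0.174, 0.0], [0.174, 0.985, -0.0], [-0.0, -0.0, -1.0]]
force: [-1.6, -0.0, 6.0]
finger_gap: 0.0594
grasp_force: 30.0
```

drive_tool:
  increments: "0 0 0 0;0 0 0 0;0 0 0 0;0 0 0 0"
  jaw: 1

```text
time: 21.08
tcp_pos: [0.572, -0.1972, 0.0962]
orientation: [[-0.985, 0.174, -0.0], [0.174, 0.985, 0.0], [0.0, 0.0, -1.0]]
force: [-0.2, -0.9, 0.6]
finger_gap: 0.0883
grasp_force: 0.0
```

drive_tool:
  increments: "0 0 -5 0;0 0 -15 0;0 0 -30 0;-20 5 -40 0;-30 6 -45 0;-25 4 -30 0;-6 0 -5 0;0 0 0 0;0 0 0 0;0 0 0 0"

```text
time: 22.32
tcp_pos: [0.6532, -0.1968, 0.2652]
orientation: [[-0.985, 0.174, -0.002], [0.174, 0.985, 0.0], [0.002, -0.0, -1.0]]
force: [0.1, 0.6, -0.2]
finger_gap: 0.0883
grasp_force: 0.0
```

```bash
python3 d.py pics/w5.png .109
python3 - <<'E'
from h import *
for n in('top','scene'):
  im=ctrl.camera(n);cv2.imwrite(f'pics/{n}2.png',im[:,:,::-1])
  for a,c,e in blobs(im,*BLUE,150): print(n,a,np.round(e[0],1),np.round(e[1],1),np.round(cast(n,*e[0],.1085),4))
im=cv2.imread('pics/w5.png');
cv2.imwrite('pics/w5c.png',cv2.resize(im[0:200,130:380],None,fx=3,fy=3))
E
```

```text
cam [ 0.57673268 -0.18194697  0.41183306]
514.5 [526.  221.7] [23.3 28.8] [0.7456 0.1089 0.109 ] unbiased [0.7487 0.1142 0.1035]
2878.0 [258.9 105.1] [60.1 61. ] [ 0.5729 -0.1963  0.109 ] unbiased [ 0.5729 -0.1965  0.1035]
664.0 [549.4  88.7] [21.9 39.9] [0.5824 0.1502 0.109 ] unbiased [0.5825 0.1563 0.1035]
t 22.375 tcp [ 0.6535 -0.1968  0.2655] xang 169.98 shift [ 80.2 -13.4 135.6] gap 0.08770963770881701 F [-0.3  0.2  0.2] q [ 0.64  0.66 -0.68  1.38  0.42  1.24  1.33]
turn -0.0004137634728440531
top 224.0 [323.4 194.8] [15.2 19.6] [ 0.5705 -0.1914  0.1085]
top 305.5 [174.4 194. ] [19.6 20. ] [0.577  0.2393 0.1085]
top 549.5 [471.9 117.2] [16.2 49.2] [ 0.7912 -0.624   0.1085]
scene 749.0 [ 20.6 305.6] [20.6 53.3] [ 0.8256 -0.6071  0.1085]
scene 227.0 [540.2 313.1] [  3.6 112.5] [0.8891 0.4915 0.1085]
scene 212.5 [364.2 282.8] [16.1 17. ] [0.7972 0.1326 0.1085]
scene 333.5 [389.1 238.6] [18.3 23.4] [0.669  0.2195 0.1085]
scene 304.5 [221.6 217.4] [18.4 21.9] [ 0.5806 -0.196   0.1085]
```

View pics/w5c.png

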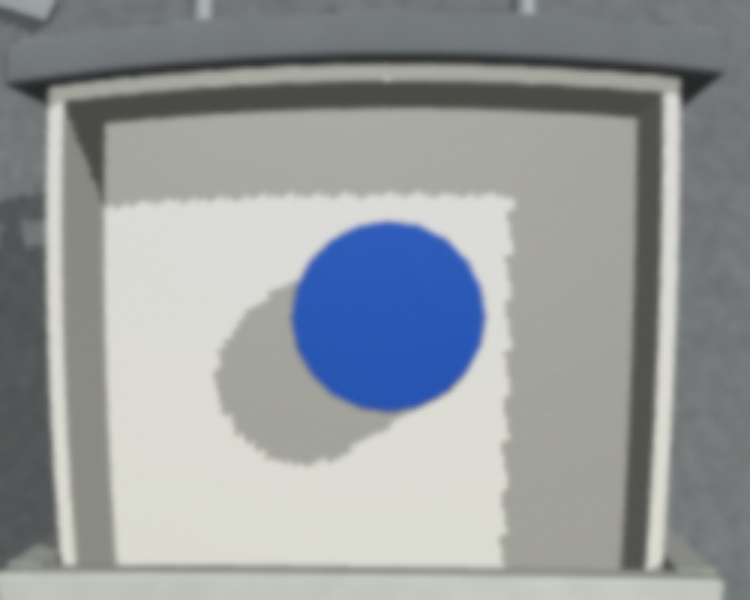

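The first dish sits squarely: the pile is one circle at (259,105) in w5, casting to (0.573,-0.1965). On to dish b.

drive_tool:
  increments: "3 15 0 0;6 35 0 0;6 45 0 0;6 50 5 0;6 50 10 0;7 50 10 0;7 50 10 0;7 50 10 0;7 42 10 0;6 30 10 0;4.5 20 0 0;0 0 0 0"

```text
time: 23.98
tcp_pos: [0.6651, 0.2475, 0.2018]
orientation: [[-0.985, 0.171, 0.0], [0.171, 0.985, 0.001], [0.0, 0.001, -1.0]]
force: [-1.2, -1.1, -1.2]
finger_gap: 0.0882
grasp_force: 0.0
```

drive_tool:
  increments: "0 0 0 0;0 0 0 0;0 0 0 0"

```text
time: 24.35
tcp_pos: [0.6663, 0.2439, 0.2015]
orientation: [[-0.984, 0.175, 0.0], [0.175, 0.984, -0.0], [-0.0, -0.0, -1.0]]
force: [1.0, 0.3, 0.0]
finger_gap: 0.0882
grasp_force: 0.0
```

```bash
python3 d.py pics/w6.png .017; python3 -c "
from h import *
go([.587,.2587,.0048],170)"
```

```text
cam [0.58945515 0.25897385 0.34796096]
902.5 [199.3 300.5] [31.4 39. ] [0.7985 0.1268 0.017 ] unbiased [0.802  0.1246 0.0115]
767.0 [494.9 247.1] [32.1 38.6] [0.8013 0.5209 0.017 ] unbiased [0.8048 0.5253 0.0115]
2781.0 [274.2 102.4] [59.  60.1] [0.5862 0.2587 0.017 ] unbiased [0.5861 0.2587 0.0115]
t 24.4 tcp [0.6662 0.2442 0.2015] xang 169.91 shift [  15.7 -449.9   71.6] gap 0.0881960842275057 F [ 0.9  0.3 -0. ] q [-0.02  0.77 -0.67  1.36  0.49  1.18  0.65]
turn -0.0015272883412196236
t 24.4 tcp [0.6662 0.2442 0.2015] xang 169.91 shift [ 80.6   0.5 196.6] gap 0.0881960842275057 F [ 0.9  0.3 -0. ] q [-0.02  0.77 -0.67  1.36  0.49  1.18  0.65]
turn -0.0015272883412196236
```

drive_tool:
  increments: "20 0 10 0;30 0 25 0;24 -0.4 35 0;7.5 0 40 0;0 0 35 0;0 0 20 0;0 0 10 0;0 0 0 0;0 0 0 0;0 0 0 0"

```text
time: 25.65
tcp_pos: [0.5862, 0.2592, 0.0274]
orientation: [[-0.985, 0.174, 0.001], [0.174, 0.985, 0.001], [-0.001, 0.001, -1.0]]
force: [-0.0, 0.3, 0.3]
finger_gap: 0.088
grasp_force: 0.0
```

```bash
python3 -c "
from h import *
go([.5858,.258,.0048],170)"
```

```text
t 25.65 tcp [0.5862 0.2592 0.0274] xang 169.97 shift [ 0.2 -1.3 22.6] gap 0.08803555501072195 F [-0.   0.3  0.3] q [-0.09  0.88 -0.58  1.64  0.63  0.81  0.44]
turn -0.0004720993000058016
```

drive_tool:
  increments: "0 -1.2 8 0;0 0 8 0;0 0 4.5 0;0 0 2 0;0 0 0 0;0 0 0 0"

```text
time: 26.4
tcp_pos: [0.5854, 0.2579, 0.004]
orientation: [[-0.985, 0.174, 0.0], [0.174, 0.985, 0.0], [-0.0, 0.0, -1.0]]
force: [-0.5, -0.5, -0.1]
finger_gap: 0.0881
grasp_force: 0.0
```

drive_tool:
  increments: "0 0 0 0;0 0 0 0;0 0 0 0;0 0 0 0;0 0 0 0;0 0 0 0"
  jaw: 0.5

```text
time: 27.15
tcp_pos: [0.5854, 0.2578, 0.0039]
orientation: [[-0.985, 0.174, 0.0], [0.174, 0.985, 0.0], [-0.0, 0.0, -1.0]]
force: [-0.2, -1.0, 1.0]
finger_gap: 0.0591
grasp_force: 30.0
```

drive_tool:
  increments: "0 0 -5 0;0 0 -15 0;0 0 -35 0;-10 -15 -45 0;-15 -35 -50 0;-15 -50 -50 0;-15 -50 -35 0;-15 -50 -20 0;-15 -50 -5 0;-15 -50 0 0;-15 -50 0 0;-13 -45 0 0"

```text
time: 28.65
tcp_pos: [0.6417, -0.148, 0.2578]
orientation: [[-0.985, 0.174, 0.001], [0.174, 0.985, -0.001], [-0.001, -0.0, -1.0]]
force: [0.7, 0.7, -1.7]
finger_gap: 0.0592
grasp_force: 30.0
```

```bash
python3 -c "
from h import *
go([.655,-.1965,.265],170)"
```

```text
t 28.65 tcp [ 0.6417 -0.148   0.2578] xang 169.96 shift [-21.6 -45.4  -7.2] gap 0.05924229156940324 F [ 0.7  0.7 -1.7] q [ 0.61  0.63 -0.7   1.46  0.42  1.2   1.25]
turn -0.0006700168816973218
```

drive_tool:
  increments: "-10 -20 -3 0;-8 -18 -3 0;-3 -7 -1 0;0 0 0 0;0 0 0 0;0 0 0 0"

```text
time: 29.4
tcp_pos: [0.6546, -0.1927, 0.2636]
orientation: [[-0.985, 0.172, -0.0], [0.172, 0.985, 0.0], [0.0, 0.0, -1.0]]
force: [-0.3, 0.6, -0.5]
finger_gap: 0.059
grasp_force: 30.0
```

```bash
python3 d.py pics/w7.png .109
python3 - <<'E'
from h import *
im=cv2.imread('pics/w7.png');m=cv2.inRange(cv2.cvtColor(im,cv2.COLOR_BGR2HSV),*BLUE)
s=ctrl.sense();O=np.array(s['orientation'])
cs,_=cv2.findContours(m,cv2.RETR_EXTERNAL,cv2.CHAIN_APPROX_NONE);c=max(cs,key=cv2.contourArea)[:,0,:]
for z in(.002,):
    P=np.array([O.T@(wcast((u,v),s['tcp_pos'][2]+z,s)-s['tcp_pos'])*1000 for u,v in c[(c[:,1]<250)]])
    A=np.c_[2*P[:,:2],np.ones(len(P))];x=np.linalg.lstsq(A,(P[:,:2]**2).sum(1),rcond=None)[0]
    print(z,'front edge',P[:,0].max(),'circle',x[:2],np.sqrt(x[2]+x[0]**2+x[1]**2))
E
```

```text
cam [ 0.57781063 -0.17802816  0.41010143]
10097.5 [274.8 268.4] [103.2 125.9] [ 0.7399 -0.2061  0.109 ] unbiased [ 0.7429 -0.2066  0.1035]
547.5 [524.  222.2] [24.3 29. ] [0.7459 0.1081 0.109 ] unbiased [0.7489 0.1134 0.1035]
2907.0 [254.3 104.2] [60.4 61.3] [ 0.573  -0.1962  0.109 ] unbiased [ 0.5729 -0.1965  0.1035]
t 29.45 tcp [ 0.6546 -0.1931  0.2636] xang 170.06 shift [ 80.8 -17.2 133.6] gap 0.0590194899927615 F [-0.6 -0.3 -0. ] q [ 0.64  0.67 -0.68  1.38  0.43  1.24  1.32]
turn 0.000987262093817609
0.002 front edge 27.793304212042457 circle [-1.52842121  1.48674389] 29.0890577255757
```

drive_tool:
  increments: "20 -4 5 0;30 -7 15 0;24 -5.4 25 0;7 -2 30 0;0 0 25 0;0 0 12 0;0 0 6 0;0 0 0 0;0 0 0 0;0 0 0 0"

```text
time: 30.7
tcp_pos: [0.5721, -0.198, 0.1462]
orientation: [[-0.985, 0.174, 0.001], [0.174, 0.985, -0.0], [-0.001, -0.0, -1.0]]
force: [0.6, 0.3, 0.6]
finger_gap: 0.0592
grasp_force: 30.0
```

```bash
python3 -c "
from h import *
go([.5718,-.1973,.1109],170)"
```

```text
t 30.7 tcp [ 0.5721 -0.198   0.1462] xang 169.99 shift [ 0.5  0.7 35.3] gap 0.059170453005956185 F [0.6 0.3 0.6] q [ 0.72  0.67 -0.66  1.71  0.49  0.94  1.27]
turn -0.00024523499065098875
```

drive_tool:
  increments: "0.4 0.7 10 0;0 0 10 0;0 0 7 0;0 0 3 0;0 0 2 0;0 0 1 0;0 0 0 0;0 0 0 0"

```text
time: 31.7
tcp_pos: [0.5715, -0.1973, 0.1128]
orientation: [[-0.985, 0.174, 0.0], [0.174, 0.985, -0.0], [-0.0, -0.0, -1.0]]
force: [-0.9, 0.3, -0.7]
finger_gap: 0.0588
grasp_force: 30.0
```

drive_tool:
  increments: "0 0 1 0;0 0 0.5 0;0 0 0 0;0 0 0 0"

```text
time: 32.2
tcp_pos: [0.5714, -0.1972, 0.1111]
orientation: [[-0.985, 0.174, -0.0], [0.174, 0.985, -0.0], [0.0, -0.0, -1.0]]
force: [0.2, 0.7, -1.1]
finger_gap: 0.0591
grasp_force: 30.0
```

drive_tool:
  increments: "0 0 0.5 0;0 0 0 0;0 0 0 0"

```text
time: 32.58
tcp_pos: [0.5715, -0.1972, 0.1108]
orientation: [[-0.985, 0.174, 0.0], [0.174, 0.985, -0.0], [-0.0, -0.0, -1.0]]
force: [-2.1, -0.1, 3.9]
finger_gap: 0.0598
grasp_force: 30.0
```

Contact at 3.9 N. Releasing and retreating straight up, then checking.

drive_tool:
  increments: "0 0 0.2 0;0 0 0 0;0 0 0 0;0 0 0 0;0 0 0 0"
  jaw: 1

```text
time: 33.2
tcp_pos: [0.5714, -0.1972, 0.1103]
orientation: [[-0.985, 0.174, -0.0], [0.174, 0.985, 0.0], [0.0, 0.0, -1.0]]
force: [-0.2, -0.0, -0.9]
finger_gap: 0.0879
grasp_force: 0.0
```

drive_tool:
  increments: "0 0 -5 0;0 0 -15 0;0 0 -30 0;-20 5 -35 0;-30 6 -40 0;-25 4 -25 0;-6 0 -5 0;0 0 0 0;0 0 0 0;0 0 0 0"

```text
time: 34.45
tcp_pos: [0.6527, -0.1968, 0.2644]
orientation: [[-0.985, 0.174, -0.002], [0.174, 0.985, 0.0], [0.002, -0.0, -1.0]]
force: [-0.4, 0.1, -0.3]
finger_gap: 0.0887
grasp_force: 0.0
```

```bash
python3 d.py pics/w8.png .124
python3 - <<'E'
from h import *
im=ctrl.camera('scene')[:,:,::-1]; w=cv2.imread('pics/w8.png')
a=cv2.resize(w[0:200,130:380],(400,320),interpolation=cv2.INTER_CUBIC);b=cv2.resize(im[180:260,170:270],(400,320),interpolation=cv2.INTER_CUBIC)
cv2.imwrite('pics/fin.png',np.hstack([a,b]))
E
```

```text
cam [ 0.57615749 -0.1818799   0.41104165]
513.5 [526.3 222.2] [23.2 28.7] [0.7371 0.0944 0.124 ] unbiased [0.7402 0.0997 0.1185]
3218.5 [258.1 105. ] [63.5 64.6] [ 0.5724 -0.1962  0.124 ] unbiased [ 0.5724 -0.1964  0.1185]
t 34.5 tcp [ 0.653  -0.1968  0.2647] xang 169.98 shift [ 79.7 -13.3 134.8] gap 0.0880912531509713 F [-0.6  0.4  0.3] q [ 0.65  0.67 -0.68  1.38  0.42  1.24  1.33]
turn -0.0004228496298073203
```

View pics/fin.png

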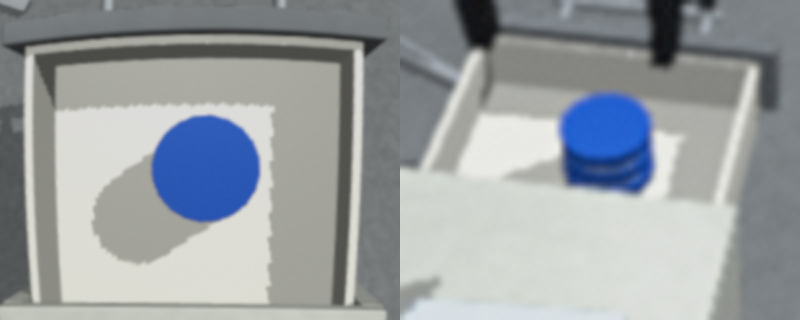

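The pile is upright and straight, with three lids in line (left panel circle at about (206,168)), and the drawer is open.

```bash
python3 -c "
from cell import ctrl
print(ctrl.finish_job())"
```

```text
the job is handed in; nothing more can be done
None
```

The top drawer is open to its stop, both blue-lidded dishes are stacked squarely on the drawer dish (within about 2 mm by camera), and the job was handed in at about 35 s.

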